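# Unlock the bench scale with the hooked rod

## Robot

A 7-joint arm with a two-finger parallel gripper is mounted at the origin on the work surface. World frame = base frame: x ahead of the robot, y to its left, z up, the work surface at z = 0. Lengths are in m, angles in rad, forces in N, time in s.
With the tool pointing down it reaches from about 0.4 to 0.925 m from the base axis. Payload 5.6 kg.
Tool frame: the origin (TCP) lies midway between the tips of the shut fingers; the grasp point (between the pads) lies 19 mm behind it (robot.tcp_to_grasp is the distance from the TCP to the grasp point, in m); z points along the fingers, y is the line along which they close (so a half turn about z gives the same grasp; the last joint's range is limited). The gripper opens to 85 mm and grips with 20 to 120 N. Pads are 22 mm wide; open, the fingers measure 114 mm over their backs; the gripper's body (76 mm by 85 mm) begins 54 mm behind the grasp point. The pads swing forward as they close: fully open they stand 13 mm farther back than shut.
Start: joints at [-1.19, 0.468, -0.012, 1.603, 0.006, 1.071, -0.056], TCP at [0.267, 0.592, 0.231] pointing down, gripper open.
Joint ranges: [-2.53, 2.53], [-0.31, 2.02], [-1.57, 1.55], [0.28, 2.44], [-1.29, 4.43], [0.15, 1.84], [-2.92, 2.92]. Speed limits (rad/s): [2.57, 2.57, 3.14, 3.14, 3.14, 3.14, 3.14].

## Interface

Orientations are given as a unit quaternion [w, x, y, z].
In Python, from bench import robot gives the robot as it stands.
- The arm moves only by the tool play_rows, never from a script. Its argument "plan" is a list that holds one entry, the list of rows, each a list of 7 numbers: the shift along the tool's x, y, z in cm, then the turn, a rotation vector about the tool's x, y, z in degrees, then the gripper's target within -1 to 1 (fully open at 1, half-way at 0, shut at -1). A call has 1 to 10 rows; each row is the pose to reach, as a shift and turn from the pose commanded when the call began, along the tool's axes at that moment; what a row does not reach only later rows make up. A row lasts 1/12 s, in which the tool goes at most 41.7 mm and 7.16 degrees, less where a joint would pass 70% of its speed; a pose out of reach is approached as far as the arm can. A call with a gripper value outside its range is refused whole. The fingers move at their own pace and stop on an object; "newtons" is the grip in N (left out, the last holds). Time passes only in rows, so rows that repeat a pose let the fingers close. It gives the time, the measured TCP pose, the force, the opening and the grip force at its end, in the units of the state.
- robot.read_state(): the state, without advancing time (a new reading comes with each control period).
- robot.snapshot(name): name is "scene" or "top"; returns the picture (420x560x3 uint8, red, green, blue); there is no depth.
- robot.camera_params(name): a dict with "K" (3x3 intrinsics, pixels), "world_from_camera" (4x4, takes a point from camera to world coordinates). Camera axes: x right, y down, z forward; pixel columns grow to the right and rows downward; lengths in m; the calibration is good to about 2 mm. A picture is of the moment at which its call begins. camera_params takes no time and is no camera call.
- robot.job_done(): hands the job in; it is judged then, once.
Trained networks look in the newest picture that a camera, given by its name, has taken for a name from the list of things; names that differ only in an ending like _2 or _b are one class to them, and where a whole thing is asked for, a point or a joint stands for the part that bears it (a point fixed in the world has none). Each returns a list of dicts, best first, with "confidence" (0 to 1); they miss things now and then, are a little off and sometimes report something else, mostly with a low value. They report only what shows in the picture. A call takes as long as a camera call. They do not tell look-alikes from the thing itself.
- robot.find_in(camera, thing): "xy" ([column, row] as shares, 0 to 1, of the picture: columns of its width, rows of its height, amid what is visible of it).
- robot.trace(camera, thing): "pixels" (420x560 bool, what is visible of it) and "xy" ([column, row] as shares, 0 to 1, of the picture: columns of its width, rows of its height, amid what is visible of it).
- robot.spot_point(camera, thing): "xy" ([column, row] as shares, 0 to 1, of the picture: columns of its width, rows of its height: a listed point, or the origin of a listed thing).
The state is a dict: "clock": time; "joint_pos": joint angles; "joint_velocities": joint speeds; "tau": joint torques, N m; "ee_pos": TCP position; "ee_rot": TCP orientation; "ft_force": force on the tool from outside, world axes, zero at the start; "moment": the same for the moment, N m; "width": finger opening in m; "grasp_force": force on a finger pad.
Only numpy, scipy, OpenCV 4.12 (cv2) and the standard library are available. Lean on these libraries where they do the work, as an engineer would, in place of code of your own. Each camera call takes 0.05 s, during which the arm holds its last target. There are 200 camera calls.

## Task

The washed bench scale is still locked for transport. Pick up the hooked rod, reach in under the scale's grid with it, lift the red handle up out of its notch and then draw the bolt towards the front of the scale until it stops, without wrenching it; afterwards lay the rod down again on the black mat and let go. Move the handle and bolt only with the rod, never with the hand, and leave the cup, the brass weight and the bottle where they stand.

Things in the scene. Friction and masses are not known exactly. Their poses are not given: they have to be found in the camera images.
- scale: stainless bench scale, 280 deep, 260 wide, fixed; its origin lies 0 to 15 mm over the bench. Origin 60 behind the front edge, midway across; x to the back (front looks to -x), y left, z up. Base plate top at z = 25. Grid (bars every 32, plated at the back) at z 145 to 157 over it all, on corner posts 10 thick, 12 in from the edges; white display at the back right up to z = 207
- front (a point): middle of the top front edge of the scale's grid (axes as the scale). Below it the front is open: between the front edge and the handle, from y = -110 to y = 5 in the scale's frame, nothing but the handle stands between base plate and grid, so the rod can go in there
- notch (a point): point on the axis of the brass barrel bolt (14 thick, along the scale's x), where the red handle leaves it when locked: at 0, 30, 105 in the scale's frame, axes as the scale; fixed to the scale. Two upright steel cheeks form the notch around the handle: in the scale's frame x -16 to -8 and 8 to 16, y 8 to 54, up to z = 92
- bolt (a joint): how far the bolt is drawn out towards the front (-x of the scale), m: 0 locked; it ends at a hard stop, to be felt, after a travel of 30 to 40 mm. It drags with about 4 N, stays where it is left, and while the handle is in the notch moves only about 3 mm. Pulling or lifting with over 30 N damages it
- handle (a joint): how far the red handle is turned up about the bolt's axis, rad: 0 is down in the notch, pointing to the scale's -y and 40 degrees down; clears the cheeks at about 0.37; level at 0.7; hard stop at 0.9. Starts at 0 to 0.2. Stiff hinge (about 1.3 N at 40 mm from the axis): stays where it is left. It travels with the bolt
- handle_end (a point): centre of the 14 mm ball at the end of the red handle, 55 from the bolt's axis; the round shank is 10 thick; moves with handle and bolt
- rod_grip (a point): centre (half-way up) of the yellow grip block of the loose hooked rod: 110 long, 22 wide, 30 tall, standing on its base; in all about 0.15 to 0.25 kg, balanced inside the block. x points along the rod to the hook, z up. A steel rod 8 thick leaves the block 3 above this point, runs straight to 140 ahead and is there bent square up, ending 29 above the rod's axis
- rod_bend (a point): the rod's bend, on its axis: 140 ahead of rod_grip and 3 above it; the upturned hook rises from here
- mat: black rubber draining mat fixed on the bench, 300 (x) by 180 (y), 4 thick; origin at the centre of its underside. The rod lies on it at the start
- cup: steel cup standing on the grid, on its right half, 72 across, 85 high, origin under its base
- weight: brass calibration weight on the bench between mat and scale, 48 across, 72 high, origin under its base
- bottle: white bottle with blue cap on the bench to the right of the scale, 64 across, 190 high, origin under its base
There are look-alikes about, which are no part of the job. There is more than one size of the part that bears rod_grip; the job needs the largest.

How it is judged:
By the outcome, as a careful person would: the job done as asked, in the order asked, and still so for the second after the job is handed in, with the robot touching nothing.
It also fails if it takes over 54 s, if anything falls off the work surface, if the arm or the gripper's body presses on something with over 40 N, if the wrist force passes 120 N, or if a joint passes its speed limit or range.

## Working session

There is one attempt and no reset: what is moved stays moved. The work goes in short steps, Python scripts to look and compute and a tool call to move; the robot and the scene stay as the last step left them, time stands still between calls to the robot, and variables do not carry over. Pictures are saved under pics/ and viewed, at most 10 in all, crops included, and the job is handed in when it is done.

Besides the shell and the picture viewer there is one more tool, called after "Call:" in YAML: its name, and indented under it one key for each argument. play_rows: Moves the arm, as the interface text tells. Its arguments: {"type":"object","properties":{"plan":{"type":"array","items":{"type":"array","items":{"type":"array","items":{"type":"number"}}}},"newtons":{"type":"number"}},"required":["plan"]}

```bash
mkdir -p pics; ls
cat > h.py <<'E'
import numpy as np,cv2,json
from bench import robot
from scipy.spatial.transform import Rotation as R
def cam(n):
    p=robot.camera_params(n);return np.array(p["K"]),np.array(p["world_from_camera"])
def ray(n,xy):
    K,T=cam(n);d=np.linalg.inv(K)@[xy[0]*560,xy[1]*420,1];return T[:3,3],T[:3,:3]@d
def atz(n,xy,z):
    o,d=ray(n,xy);return o+d*(z-o[2])/d[2]
def tri(obs):
    A=np.zeros((3,3));b=np.zeros(3)
    for n,xy in obs:
        o,d=ray(n,xy);d=d/np.linalg.norm(d);P=np.eye(3)-np.outer(d,d);A+=P;b+=P@o
    x=np.linalg.solve(A,b);return x
def proj(n,p):
    K,T=cam(n);q=np.linalg.inv(T)@np.r_[p,1];u=K@q[:3];return u[:2]/u[2]
E
python3 - <<'E'
from h import *
ims={}
for n in("scene","top"):
    im=robot.snapshot(n);cv2.imwrite(f"pics/{n}0.png",im[:,:,::-1]);
    K,T=cam(n);print(n,K[0,0],T[:3,3].round(3),T[:3,2].round(3))
    for t in("rod_grip","rod_bend","notch","handle_end","front","scale","mat","cup","weight","bottle"):
        print(t,[( (np.array(d["xy"])*[560,420]).round(1).tolist(),round(d["confidence"],2)) for d in robot.spot_point(n,t)])
E
```

```text
pics
scene 510.4137418415859 [ 1.291 -1.01   1.095] [-0.476  0.638 -0.605]
rod_grip [([325.5, 196.2], 0.61), ([268.4, 174.7], 0.47), ([380.4, 179.7], 0.44), ([322.6, 261.5], 0.44), ([301.9, 223.2], 0.43)]
rod_bend [([359.4, 199.6], 0.89), ([361.8, 170.4], 0.65), ([293.9, 164.0], 0.6), ([323.4, 196.8], 0.27)]
notch [([319.4, 238.8], 0.96)]
handle_end []
front [([303.0, 221.5], 0.81)]
scale [([317.6, 274.5], 0.7)]
mat [([330.6, 204.4], 0.78)]
cup []
weight [([279.7, 219.0], 0.54)]
bottle [([209.7, 331.0], 0.77)]
top 383.1033631704356 [0.379 0.046 1.101] [ 0.105  0.009 -0.994]
rod_grip [([194.6, 301.5], 0.81), ([329.6, 147.8], 0.68), ([198.6, 206.6], 0.56), ([123.3, 167.6], 0.49)]
rod_bend [([161.0, 283.8], 0.79), ([186.7, 162.3], 0.68), ([122.5, 202.9], 0.56)]
notch [([314.9, 129.3], 0.62)]
handle_end [([328.8, 135.6], 0.5)]
front [([327.6, 146.3], 0.59)]
scale [([320.9, 142.9], 0.58)]
mat [([203.8, 197.1], 0.84)]
cup [([357.8, 93.0], 0.62)]
weight [([272.1, 232.5], 0.69)]
bottle [([443.3, 182.9], 0.76)]
```

Run:
```python
import cv2
a=cv2.imread("pics/scene0.png");b=cv2.imread("pics/top0.png")
cv2.imwrite("pics/s1.png",cv2.resize(a[130:370,180:460],None,fx=2.5,fy=2.5,interpolation=cv2.INTER_CUBIC)[:600,:800])
cv2.imwrite("pics/t1.png",cv2.resize(b[50:340,90:470],None,fx=2.05,fy=2.05,interpolation=cv2.INTER_CUBIC))
```

```text
(no output)
```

View pics/s1.png

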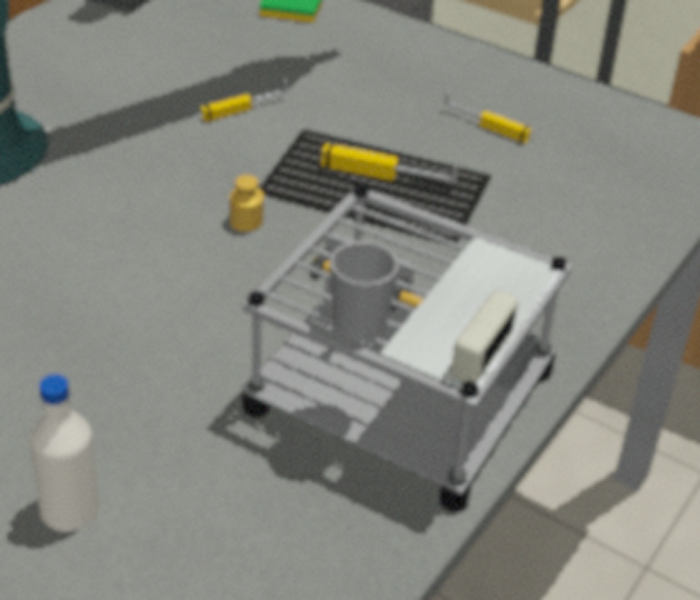

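View pics/t1.png

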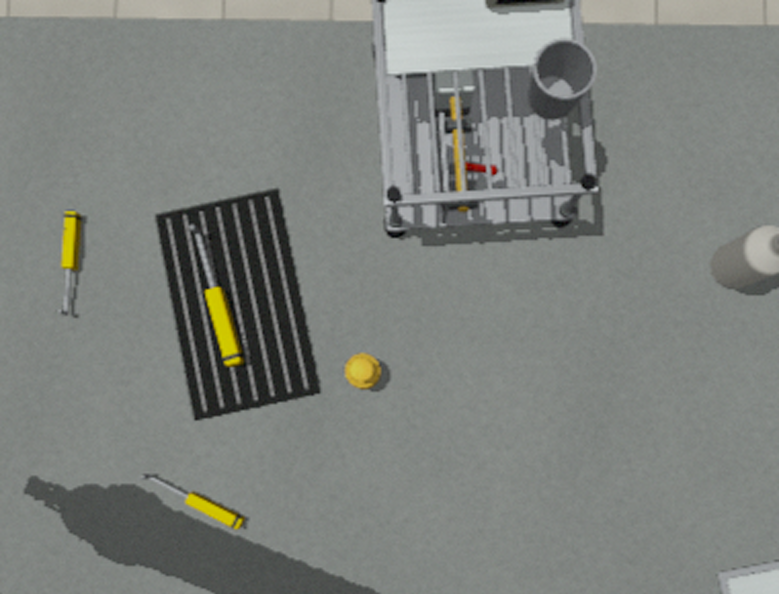

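Pictures: three yellow-handled hooked rods. One is on the mat (top px 199,207; scene px 325,196), one is left of the mat (top 123,168; scene 380,180), and one is near the robot (top 195,302; scene 268,175). The rod on the mat looks largest. The scale front faces the robot, and the red handle shows at top px (330,133). Next I check block lengths and fit the poses.

```bash
cat >> h.py <<'E'
S=np.array([560,420.])
def med(n,t,k=3,near=None):
    r=[]
    for _ in range(k):
        robot.snapshot(n)
        c=[np.array(d["xy"])*S for d in robot.spot_point(n,t)]
        if near is not None: c=[x for x in c if np.linalg.norm(x-near)<14]
        if c: r.append(c[0])
    return np.median(r,axis=0) if r else None
E
python3 - <<'E'
from h import *
from scipy.optimize import least_squares
# block sizes
for d in robot.trace("top","rod_grip"):
    m=d["pixels"];ys,xs=np.nonzero(m)
    im=cv2.imread("pics/top0.png").astype(int);yel=m&(im[:,:,2]-im[:,:,0]>70)
    ys,xs=np.nonzero(yel)
    if len(xs)<10: continue
    P=np.array([atz("top",[x/560,y/420],.03)[:2] for x,y in zip(xs,ys)])
    (c,wh,a)=cv2.minAreaRect((P*1000).astype(np.float32));print("block",np.r_[xs.mean(),ys.mean()].round(),np.round(c),np.round(wh),round(a,1),round(d["confidence"],2))
obs={}
pts={"g":("rod_grip",{"top":[198.6,206.6],"scene":[325,196]}),"b":("rod_bend",{"top":[186.7,162.3],"scene":[360,200]}),
"notch":("notch",{"top":[315,129],"scene":[319,239]}),"front":("front",{"top":[327,146],"scene":[303,221]}),"he":("handle_end",{"top":[329,135],"scene":[310,240]}),
"weight":("weight",{"top":[272,232],"scene":[280,219]})}
for k,(t,nn) in pts.items():
    o={n:med(n,t,2,np.array(v)) for n,v in nn.items()};obs[k]=o
    l=[(n,v/S) for n,v in o.items() if v is not None]
    print(k,{n:None if v is None else v.round(1).tolist() for n,v in o.items()},tri(l).round(4) if len(l)>1 else None)
print("g@z",atz("top",obs["g"]["top"]/S,.019).round(4),"b@z",atz("top",obs["b"]["top"]/S,.022).round(4))
caps=[("top",(282.2,144.1),(-48,118,158)),("top",(376.8,138.8),(-48,-118,158)),
("scene",(324.4,206),(-48,118,158)),("scene",(403.2,235.6),(208,118,158)),("scene",(282.4,249.2),(-48,-118,158)),("scene",(367.6,285.2),(208,-118,158))]
for n in("top","scene"):
    for k,p in(("notch",(0,30,105)),("front",(-60,0,157))):
        if obs[k][n] is not None: caps.append((n,obs[k][n],p))
def W(q,p):
    c,s=np.cos(q[2]),np.sin(q[2]);p=np.array(p)/1000;return np.array([q[0]+c*p[0]-s*p[1],q[1]+s*p[0]+c*p[1],q[3]+p[2]])
f=lambda q:np.concatenate([proj(n,W(q,p))-np.array(u) for n,u,p in caps])
r=least_squares(f,[.65,-.05,0,.007],loss="soft_l1",bounds=([.3,-.5,-.6,-.005],[1.2,.5,.6,.02]))
print("scale",r.x.round(4));print(f(r.x).reshape(-1,2).round(1).tolist())
for p in((0,30,105),(0,-12,70)):
    w=W(r.x,p);print(p,w.round(4),proj("top",w).round(1),proj("scene",w).round(1))
s=robot.read_state();print({k:np.round(s[k],4).tolist() for k in("clock","ee_pos","ee_rot","ft_force","width")})
print(R.from_quat(np.r_[s["ee_rot"][1:],s["ee_rot"][0]]).as_matrix().round(3))
E
```

```text
block [124. 167.] [610. 515.] [79. 20.] 3.4 0.83
block [194. 298.] [245. 301.] [81. 15.] 66.2 0.69
block [199. 208.] [492. 299.] [112.  27.] 18.7 0.63
g {'top': [197.9, 209.6], 'scene': [323.5, 197.2]} [0.4912 0.3066 0.    ]
b {'top': [186.9, 163.5], 'scene': [361.1, 199.6]} [0.6238 0.3398 0.0269]
notch {'top': [314.7, 129.3], 'scene': [323.6, 240.7]} [ 0.6981 -0.0202  0.1176]
front {'top': [326.8, 144.8], 'scene': [302.5, 226.4]} [ 0.6425 -0.0489  0.1632]
he {'top': [330.8, 136.2], 'scene': None} None
weight {'top': [270.8, 231.8], 'scene': [280.1, 220.4]} [ 0.4369  0.1003 -0.0069]
g@z [0.4904 0.3031 0.019 ] b@z [0.6229 0.3394 0.022 ]
scale [ 0.6994 -0.0495  0.073   0.0116]
[[-0.4, -0.4], [-0.4, -0.6], [0.3, 0.1], [0.6, 0.0], [0.1, -0.1], [0.2, 0.8], [-0.3, 0.4], [2.5, 1.0], [-0.2, 0.0], [-1.3, -1.1]]
(0, 30, 105) [ 0.6972 -0.0195  0.1166] [314.3 129.6] [323.4 240.7]
(0, -12, 70) [ 0.7003 -0.0614  0.0816] [328.8 132.8] [315.7 257.6]
{'clock': 3.55, 'ee_pos': [0.2673, 0.5925, 0.2313], 'ee_rot': [0.0, 0.2104, 0.9776, 0.0], 'ft_force': [-0.9472, -0.6065, -0.6012], 'width': 0.0855}
[[-0.911  0.411  0.   ]
 [ 0.411  0.911  0.   ]
 [-0.     0.    -1.   ]]
```

Run:
```python
from h import *
im=cv2.imread("pics/top0.png")
k=6;x0,y0=150,145
c=cv2.resize(im[y0:y0+95,x0:x0+90],None,fx=k,fy=k,interpolation=cv2.INTER_CUBIC)
def px(p): return tuple(int(v) for v in ((proj("top",p)-[x0,y0]+.5)*k))
for g,yaw,col in(((.4904,.303),15.3,(0,0,255)),((.4904,.3015),17,(255,255,0))):
    a=np.radians(yaw);u=np.array([np.cos(a),np.sin(a)]);v=np.array([-u[1],u[0]])
    q=[px(np.r_[np.array(g)+i*.055*u+j*.011*v,.034]) for i,j in((1,1),(1,-1),(-1,-1),(-1,1))]
    cv2.polylines(c,[np.array(q)],True,col,1)
    cv2.line(c,px(np.r_[np.array(g)+.055*u,.022]),px(np.r_[np.array(g)+.14*u,.022]),col,1)
    cv2.circle(c,px(np.r_[np.array(g)+.14*u,.051]),6,col,1)
cv2.imwrite("pics/c1.png",c)
```

```text
(no output)
```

View pics/c1.png

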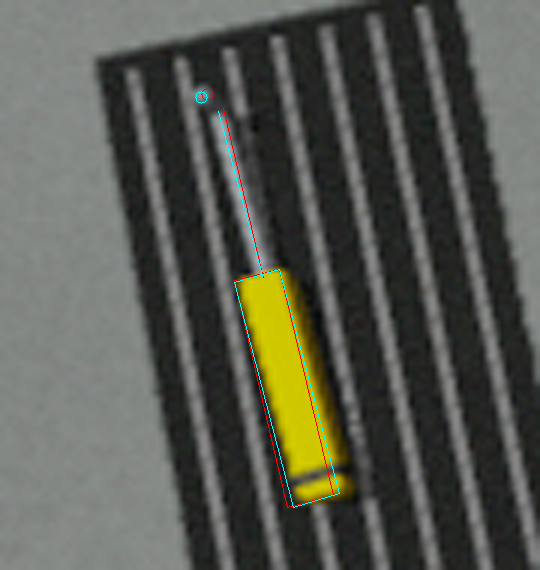

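The crop shows the biggest rod on the mat: its block matches the 110 x 22 outline (crop px 235-340, 270-505) and the hook is at crop px (203,95). The other two measure about 80 mm, so I take this one.

Call:
play_rows:
  plan:
    - [[-32.4,-17.4,13.1,0,0,-41.8,1],[-32.4,-17.4,13.1,0,0,-41.8,1],[-32.4,-17.4,13.1,0,0,-41.8,1],[-32.4,-17.4,13.1,0,0,-41.8,1],[-32.4,-17.4,13.1,0,0,-41.8,1],[-32.4,-17.4,13.1,0,0,-41.8,1],[-32.4,-17.4,13.1,0,0,-41.8,1],[-32.4,-17.4,13.1,0,0,-41.8,1],[-32.4,-17.4,13.1,0,0,-41.8,1],[-32.4,-17.4,13.1,0,0,-41.8,1]]

```text
clock: 4.38
ee_pos: [0.4944, 0.2936, 0.0985]
ee_rot: [-0.0, -0.148, 0.989, -0.002]
ft_force: [-0.4, -1.3, 0.3]
width: 0.0853
grasp_force: 0.0
```

Call:
play_rows:
  plan:
    - [[0,0,0,0,0,0,1],[0,0,0,0,0,0,1],[0,0,0,0,0,0,1]]

```text
clock: 4.63
ee_pos: [0.4906, 0.3021, 0.1007]
ee_rot: [0.0, -0.153, 0.988, 0.001]
ft_force: [0.1, -0.8, -0.1]
width: 0.0852
grasp_force: 0.0
```

Call:
play_rows:
  newtons: 90
  plan:
    - [[0,0.1,3.1,0,0,0,1],[0,0.1,6.2,0,0,0,1],[0,0.1,9.2,0,0,0,1],[0,0.1,9.2,0,0,0,1],[0,0.1,9.2,0,0,0,-0.2],[0,0.1,9.2,0,0,0,-1],[0,0.1,9.2,0,0,0,-1],[0,0.1,9.2,0,0,0,-1],[0,0.1,9.2,0,0,0,-1],[0,0.1,9.2,0,0,0,-1]]

```text
clock: 5.47
ee_pos: [0.4918, 0.3022, 0.0101]
ee_rot: [0.001, -0.152, 0.988, 0.001]
ft_force: [-1.8, -0.1, 9.7]
width: 0.02
grasp_force: 89.6
```

Call:
play_rows:
  plan:
    - [[0,0,0,0,0,0,-1],[0,0,0,0,0,0,-1],[0,0,-3,0,0,0,-1],[0,0,-6,0,0,0,-1],[0,0,-9,0,0,0,-1],[0,0,-10,0,0,0,-1],[0,0,-10,0,0,0,-1],[0,0,-10,0,0,0,-1]]

```text
clock: 6.13
ee_pos: [0.4907, 0.3013, 0.1083]
ee_rot: [0.0, -0.152, 0.988, 0.0]
ft_force: [-1.1, 0.3, -1.3]
width: 0.0204
grasp_force: 88.4
```

```bash
cat >> h.py <<'E'
Q=np.array([.6994,-.0495,.073,.0116])
def sc2w(p):
    c,s=np.cos(Q[2]),np.sin(Q[2]);p=np.array(p)/1000;return np.array([Q[0]+c*p[0]-s*p[1],Q[1]+s*p[0]+c*p[1],Q[3]+p[2]])
def w2sc(p):
    c,s=np.cos(Q[2]),np.sin(Q[2]);d=np.array(p)-[Q[0],Q[1],Q[3]];return 1000*np.array([c*d[0]+s*d[1],-s*d[0]+c*d[1],d[2]])
def st():
    s=robot.read_state();w=s["ee_rot"];return np.array(s["ee_pos"]),R.from_quat(np.r_[w[1:],w[0]]).as_matrix(),s
E
python3 - <<'E'
from h import *
p,M,s=st();u=-M[:,0]
g0=p+[0,0,.009];b0=g0+.14*u+[0,0,.003]
print(p,u.round(3),"exp",g0.round(4),b0.round(4))
for t,e in(("rod_grip",g0),("rod_bend",b0)):
    o=[(n,med(n,t,3,proj(n,e))) for n in("top","scene")]
    print(t,[(n,None if v is None else (v-proj(n,e)).round(1).tolist()) for n,v in o]); 
    l=[(n,v/S) for n,v in o if v is not None]
    if len(l)>1:
        x=tri(l);print("world",x.round(4),"in tool",(M.T@(x-p)).round(4))
im=robot.snapshot("top");cv2.imwrite("pics/top2.png",im[:,:,::-1])
K=6;x0,y0=130,120
c=cv2.resize(im[y0:y0+100,x0:x0+130,::-1],None,fx=K,fy=K,interpolation=cv2.INTER_CUBIC)
for q in(g0+.055*u,b0,b0+[0,0,.029]):
    cv2.circle(c,tuple(int(v) for v in (proj("top",q)-[x0,y0]+.5)*K),4,(0,0,255),1)
cv2.imwrite("pics/c2.png",c)
E
```

```text
[0.49068138 0.30134085 0.10825979] [0.954 0.301 0.   ] exp [0.4907 0.3013 0.1173] [0.6242 0.3434 0.1203]
rod_grip [('top', [-0.8, 1.1]), ('scene', [1.1, 3.5])]
world [0.4905 0.3088 0.0984] in tool [-0.0021  0.0072  0.0099]
rod_bend [('top', [0.3, -0.2]), ('scene', [-0.1, 0.9])]
world [0.625  0.3429 0.1175] in tool [-0.1406 -0.0007 -0.0092]
```

View pics/c2.png

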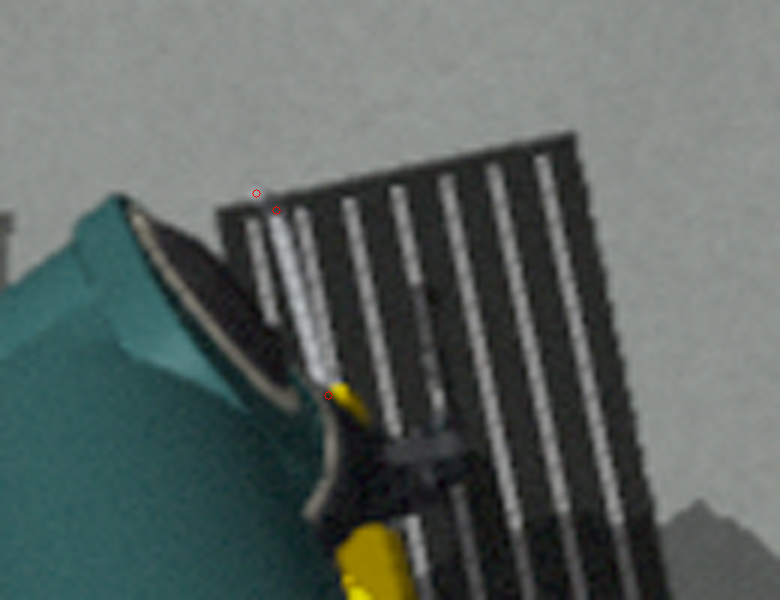

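The crop confirms the rod is held straight: hook at crop px (257,193) and bend at (277,210), as predicted. Now I work out the approach.

```bash
cat >> h.py <<'E'
B=np.array([-.140,0,-.011])
def mv(ts,yaw=.073):
    p,M,s=st();print("clock",round(s["clock"],2),"bend sc",w2sc(p+M@B).round(1),"F sc",(R.from_euler("z",-Q[2]).apply(s["ft_force"])).round(1),"w",round(s["width"],4))
    for t in ts:
        Mt=np.array([[-np.cos(yaw),np.sin(yaw),0],[-np.sin(yaw),-np.cos(yaw),0],[0,0,-1]]) if 0 else R.from_euler("z",yaw).as_matrix()@np.array([[-1,0,0],[0,1,0],[0,0,-1.]])
        pt=sc2w(t)-Mt@B
        print(t,"world tcp",pt.round(3),"cm",(100*M.T@(pt-p)).round(2),"deg",np.degrees(R.from_matrix(M.T@Mt).as_rotvec()).round(1))
E
python3 - <<'E'
from h import *
mv([(-110,150,100),(-110,-40,100),(-110,-40,47),(14,-40,47),(14,-4,47)])
E
```

```text
clock 7.38 bend sc [-46.2 397.7 107.7] F sc [ 0.5 -0.7 -1.7] w 0.0204
(-110, 150, 100) world tcp [0.439 0.082 0.101] cm [ 11.54 -19.4    0.77] deg [ 0.   0.  13.3]
(-110, -40, 100) world tcp [ 0.453 -0.108  0.101] cm [ 15.92 -37.89   0.77] deg [ 0.   0.  13.3]
(-110, -40, 47) world tcp [ 0.453 -0.108  0.048] cm [ 15.92 -37.89   6.07] deg [ 0.   0.  13.3]
(14, -40, 47) world tcp [ 0.577 -0.099  0.048] cm [  3.85 -40.75   6.07] deg [ 0.   0.  13.3]
(14, -4, 47) world tcp [ 0.574 -0.063  0.048] cm [  3.02 -37.24   6.07] deg [ 0.   0.  13.3]
```

Call:
play_rows:
  plan:
    - [[4,-3,-2,0,0,5,-1],[8,-6,-2,0,0,10,-1],[10,-9,-2,0,0,13.3,-1],[11,-13,-2,0,0,13.3,-1],[11.5,-17,-2,0,0,13.3,-1],[12,-21,-2,0,0,13.3,-1],[13,-25,-2,0,0,13.3,-1],[14,-29,-2,0,0,13.3,-1],[15,-33,-1,0,0,13.3,-1],[15.5,-36,0.8,0,0,13.3,-1]]

```text
clock: 8.22
ee_pos: [0.4527, -0.0896, 0.103]
ee_rot: [0.003, -0.036, 0.999, -0.001]
ft_force: [0.1, 0.7, -1.3]
width: 0.0208
grasp_force: 88.4
```

Call:
play_rows:
  plan:
    - [[0,-1.5,0,0,0,0,-1],[0,-1.5,2,0,0,0,-1],[0,-1.5,4.5,0,0,0,-1],[0,-1.5,4.5,0,0,0,-1],[0,-1.5,4.5,0,0,0,-1]]

```text
clock: 8.63
ee_pos: [0.4513, -0.1015, 0.0555]
ee_rot: [-0.001, -0.037, 0.999, 0.0]
ft_force: [-0.2, 0.2, -1.4]
width: 0.0204
grasp_force: 88.6
```

Run:
```python
from h import *
mv([(-110,-40,47),(14,-40,47),(14,-4,47)])
p,M,s=st();e=p+M@B
for n in("top","scene"):
    v=med(n,"rod_bend",2,proj(n,e));print(n,proj(n,e).round(1),v)
    v=med(n,"handle_end",2);print(n,"he",v)
    cv2.imwrite(f"pics/{n}3.png",robot.snapshot(n)[:,:,::-1])
im=cv2.imread("pics/top3.png");cv2.imwrite("pics/c3.png",cv2.resize(im[60:200,260:400],None,fx=4.2,fy=4.2,interpolation=cv2.INTER_CUBIC))
```

```text
clock 8.63 bend sc [-111.2  -33.7   54.5] F sc [-0.2  0.2 -1.4] w 0.0204
(-110, -40, 47) world tcp [ 0.453 -0.108  0.048] cm [-0.13 -0.62  0.79] deg [ 0.  -0.2  0. ]
(14, -40, 47) world tcp [ 0.577 -0.099  0.048] cm [-12.53  -0.63   0.76] deg [ 0.  -0.2  0. ]
(14, -4, 47) world tcp [ 0.574 -0.063  0.048] cm [-12.53   2.97   0.76] deg [ 0.  -0.2  0. ]
top [338.9 173.5] [338.828 172.704]
top he [331.296 134.946]
scene [280.  251.8] [280.616 252.084]
scene he [329.896 206.892]
```

View pics/c3.png

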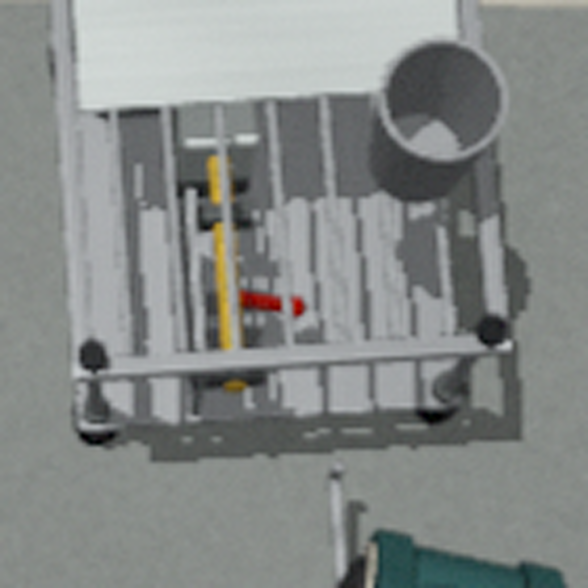

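The crop shows the hook at (337,472), in front of the scale and right of the red handle. The ball is at crop (299,307), and the way in is clear.

Call:
play_rows:
  plan:
    - [[0,-1.1,0.8,0,0,0,-1],[-0.5,-1.1,0.8,0,0,0,-1],[-3,-1.1,0.8,0,0,0,-1],[-6,-1.1,0.8,0,0,0,-1],[-9,-1.1,0.8,0,0,0,-1],[-11.5,-1.1,0.8,0,0,0,-1],[-12.7,-1.1,0.8,0,0,0,-1],[-12.7,-1.1,0.8,0,0,0,-1],[-12.7,-1.1,0.8,0,0,0,-1]]

```text
clock: 10.28
ee_pos: [0.5796, -0.1028, 0.0478]
ee_rot: [-0.001, -0.037, 0.999, 0.0]
ft_force: [-0.6, -0.7, -2.2]
width: 0.0209
grasp_force: 88.6
```

Run:
```python
from h import *
mv([(15,-6,47),(15,-6,90)])
im=robot.snapshot("top")[:,:,::-1]
cv2.imwrite("pics/c4.png",cv2.resize(im[80:170,290:370],None,fx=6,fy=6,interpolation=cv2.INTER_CUBIC))
```

```text
clock 10.28 bend sc [ 16.6 -44.3  47. ] F sc [-0.6 -0.7 -2.2] w 0.0209
(15, -6, 47) world tcp [ 0.575 -0.065  0.048] cm [0.16 3.85 0.02] deg [ 0.  -0.1  0.1]
(15, -6, 90) world tcp [ 0.575 -0.065  0.091] cm [ 0.16  3.85 -4.28] deg [ 0.  -0.1  0.1]
```

View pics/c4.png

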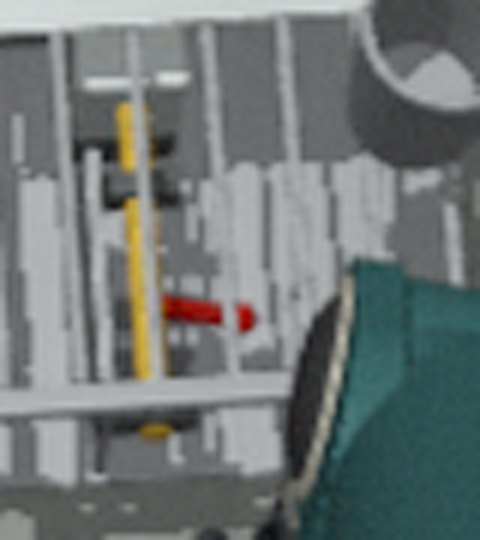

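The crop shows the red handle at crop (200,310) with its ball at (243,318), undisturbed. The rod is hidden under the wrist, so I slide left under the handle while watching the force.

Call:
play_rows:
  plan:
    - [[0.1,1,0,0,0,0,-1],[0.1,2,0,0,0,0,-1],[0.1,3,0,0,0,0,-1],[0.1,3.8,0,0,0,0,-1],[0.1,3.8,0,0,0,0,-1],[0.1,3.8,0,0,0,0,-1]]

```text
clock: 10.83
ee_pos: [0.5759, -0.0643, 0.0483]
ee_rot: [0.0, -0.038, 0.999, 0.0]
ft_force: [0.3, -0.9, -2.4]
width: 0.0205
grasp_force: 88.6
```

Call:
play_rows:
  plan:
    - [[0,0,-0.5,0,0,0,-1],[0,0,-1,0,0,0,-1],[0,0,-1.5,0,0,0,-1],[0,0,-2,0,0,0,-1],[0,0,-2.5,0,0,0,-1],[0,0,-2.5,0,0,0,-1]]

```text
clock: 11.33
ee_pos: [0.5764, -0.0656, 0.0743]
ee_rot: [0.001, -0.037, 0.999, 0.0]
ft_force: [-0.0, 1.2, -1.5]
width: 0.0202
grasp_force: 88.5
```

Run:
```python
from h import *
mv([(15,-6,90)])
for n in("top","scene"):
    robot.snapshot(n);print(n,[((np.array(d["xy"])*S).round(1).tolist(),round(d["confidence"],2)) for d in robot.spot_point(n,"handle_end")])
```

```text
clock 11.33 bend sc [16.2 -7.  73.9] F sc [ 0.   1.2 -1.5] w 0.0202
(15, -6, 90) world tcp [ 0.575 -0.065  0.091] cm [ 0.11  0.11 -1.63] deg [-0.   0.1  0. ]
top [([333.9, 130.4], 0.39)]
scene []
```

Call:
play_rows:
  plan:
    - [[0,0,-0.4,0,0,0,-1],[0,0,-0.8,0,0,0,-1],[0,0,-1.2,0,0,0,-1],[0,0,-1.6,0,0,0,-1],[0,0,-1.8,0,0,0,-1],[0,0,-1.8,0,0,0,-1],[0,0,-1.8,0,0,0,-1]]

```text
clock: 12.12
ee_pos: [0.5762, -0.0655, 0.0915]
ee_rot: [0.001, -0.037, 0.999, -0.0]
ft_force: [-0.4, 0.8, -1.6]
width: 0.0203
grasp_force: 88.5
```

Run:
```python
from h import *
mv([(0,-6,90)])
im=robot.snapshot("top");print([((np.array(d["xy"])*S).round(1).tolist(),round(d["confidence"],2)) for d in robot.spot_point("top","handle_end")])
cv2.imwrite("pics/c5.png",cv2.resize(im[90:160,300:360,::-1],None,fx=8,fy=8,interpolation=cv2.INTER_CUBIC))
for a in(0,.2,.4,.6,.7):
    b=np.radians(40)-a;print(a,proj("top",sc2w((0,30-55*np.cos(b),105-55*np.sin(b)))).round(1))
```

```text
clock 12.12 bend sc [16.  -6.8 91. ] F sc [-0.4  0.8 -1.6] w 0.0203
(0, -6, 90) world tcp [ 0.56  -0.066  0.091] cm [1.6  0.09 0.09] deg [-0.   0.1  0. ]
[]
0 [328.9 132.8]
0.2 [331.5 131.6]
0.4 [333.5 130.4]
0.6 [334.8 129.1]
0.7 [335.2 128.4]
```

View pics/c5.png

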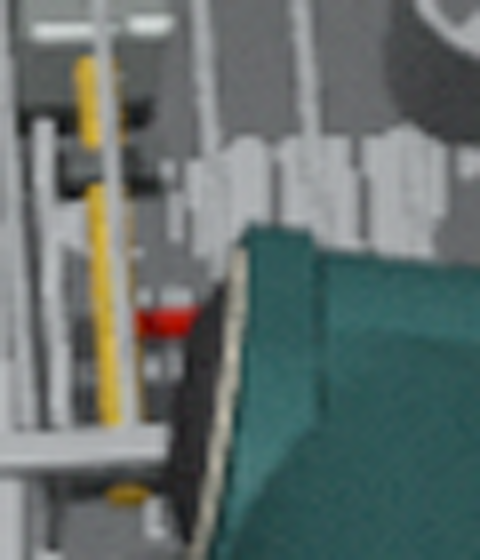

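The crop shows the red handle at crop (170,322), now seen flatter and still at bolt x≈0. The rest is hidden by the wrist, and there is no stop force. I start drawing gently.

Call:
play_rows:
  plan:
    - [[0.4,0,0,0,0,0,-1],[0.8,0,0,0,0,0,-1],[1.1,0,0,0,0,0,-1],[1.4,0,0,0,0,0,-1],[1.7,0,0,0,0,0,-1],[1.7,0,0,0,0,0,-1]]

```text
clock: 12.72
ee_pos: [0.5589, -0.0667, 0.0914]
ee_rot: [0.0, -0.037, 0.999, 0.0]
ft_force: [3.8, 1.0, -1.2]
width: 0.02
grasp_force: 88.5
```

Drag is about 4 N after roughly 10 mm, so the handle is clear of the notch and the bolt is moving.

Call:
play_rows:
  plan:
    - [[0.3,0,0,0,0,0,-1],[0.6,0,0,0,0,0,-1],[0.9,0,0,0,0,0,-1],[1.2,0,0,0,0,0,-1],[1.5,0,0,0,0,0,-1],[1.5,0,0,0,0,0,-1]]

```text
clock: 13.22
ee_pos: [0.5433, -0.0679, 0.0912]
ee_rot: [-0.0, -0.037, 0.999, 0.0]
ft_force: [2.1, 1.3, -0.2]
width: 0.0202
grasp_force: 88.6
```

Call:
play_rows:
  plan:
    - [[0.15,0,0,0,0,0,-1],[0.3,0,0,0,0,0,-1],[0.3,0,0,0,0,0,-1]]

```text
clock: 13.47
ee_pos: [0.5407, -0.0681, 0.0912]
ee_rot: [-0.0, -0.037, 0.999, 0.0]
ft_force: [3.2, 0.5, -1.1]
width: 0.0204
grasp_force: 88.6
```

Call:
play_rows:
  plan:
    - [[0.1,0,0,0,0,0,-1],[0.2,0,0,0,0,0,-1],[0.2,0,0,0,0,0,-1]]

```text
clock: 13.72
ee_pos: [0.5389, -0.0683, 0.0911]
ee_rot: [-0.0, -0.037, 0.999, -0.0]
ft_force: [3.8, -0.1, -0.6]
width: 0.0202
grasp_force: 88.6
```

Call:
play_rows:
  plan:
    - [[0.1,0,0,0,0,0,-1],[0.2,0,0,0,0,0,-1],[0.2,0,0,0,0,0,-1]]

```text
clock: 13.97
ee_pos: [0.5368, -0.0684, 0.0911]
ee_rot: [-0.0, -0.037, 0.999, 0.0]
ft_force: [3.7, -0.5, -1.3]
width: 0.0205
grasp_force: 88.6
```

Call:
play_rows:
  plan:
    - [[0.1,0,0,0,0,0,-1],[0.2,0,0,0,0,0,-1],[0.2,0,0,0,0,0,-1]]

```text
clock: 14.22
ee_pos: [0.5347, -0.0686, 0.0911]
ee_rot: [-0.0, -0.037, 0.999, -0.0]
ft_force: [4.0, 0.6, -1.5]
width: 0.0204
grasp_force: 88.6
```

Call:
play_rows:
  plan:
    - [[0.1,0,0,0,0,0,-1],[0.15,0,0,0,0,0,-1],[0.15,0,0,0,0,0,-1]]

```text
clock: 14.47
ee_pos: [0.5333, -0.0687, 0.0911]
ee_rot: [-0.0, -0.037, 0.999, 0.0]
ft_force: [3.9, 0.4, -1.4]
width: 0.0201
grasp_force: 88.6
```

Call:
play_rows:
  plan:
    - [[0.1,0,0,0,0,0,-1],[0.15,0,0,0,0,0,-1],[0.15,0,0,0,0,0,-1]]

```text
clock: 14.72
ee_pos: [0.5327, -0.0687, 0.0913]
ee_rot: [0.001, -0.037, 0.999, -0.0]
ft_force: [5.8, 0.6, -2.2]
width: 0.0202
grasp_force: 88.6
```

Call:
play_rows:
  plan:
    - [[0.1,0,0,0,0,0,-1],[0.1,0,0,0,0,0,-1],[0.1,0,0,0,0,0,-1]]

```text
clock: 14.97
ee_pos: [0.5325, -0.0687, 0.0915]
ee_rot: [0.002, -0.037, 0.999, -0.0]
ft_force: [8.7, 0.0, -2.6]
width: 0.0204
grasp_force: 88.5
```

Call:
play_rows:
  plan:
    - [[0.1,0,0,0,0,0,-1],[0.1,0,0,0,0,0,-1],[0.1,0,0,0,0,0,-1]]

```text
clock: 15.22
ee_pos: [0.5325, -0.0688, 0.0918]
ee_rot: [0.003, -0.037, 0.999, -0.0]
ft_force: [10.7, -0.4, -3.5]
width: 0.0204
grasp_force: 88.4
```

The bolt stopped: there was no further travel while the force rose to 10.7 N. I back the hook off, lower it, slide right and come out.

Call:
play_rows:
  plan:
    - [[-0.4,0,0,0,0,0,-1],[-0.8,0,0,0,0,0,-1],[-0.8,0,1,0,0,0,-1],[-0.8,0,2.5,0,0,0,-1],[-0.8,0,4.4,0,0,0,-1],[-0.8,0,4.4,0,0,0,-1]]

```text
clock: 15.72
ee_pos: [0.5339, -0.068, 0.0431]
ee_rot: [-0.005, -0.037, 0.999, 0.0]
ft_force: [-1.1, 0.1, -2.6]
width: 0.0206
grasp_force: 88.6
```

Run:
```python
from h import *
mv([(-30,-48,47),(-120,-48,47),(-120,-48,110)])
```

```text
clock 15.72 bend sc [-26.3  -6.3  41.3] F sc [-1.1  0.2 -2.6] w 0.0206
(-30, -48, 47) world tcp [ 0.533 -0.11   0.048] cm [ 0.36 -4.16 -0.45] deg [ 0.1 -0.5  0. ]
(-120, -48, 47) world tcp [ 0.444 -0.116  0.048] cm [ 9.36 -4.15 -0.37] deg [ 0.1 -0.5  0. ]
(-120, -48, 110) world tcp [ 0.444 -0.116  0.111] cm [ 9.42 -4.15 -6.67] deg [ 0.1 -0.5  0. ]
```

Call:
play_rows:
  plan:
    - [[0,-1.5,0,0,0,0,-1],[0,-3,0,0,0,0,-1],[0,-4.2,0,0,0,0,-1],[1,-4.2,0,0,0,0,-1],[4,-4.2,0,0,0,0,-1],[7,-4.2,0,0,0,0,-1],[9.4,-4.2,0,0,0,0,-1],[9.4,-4.2,-3,0,0,0,-1],[9.4,-4.2,-6,0,0,0,-1],[9.4,-4.2,-8,0,0,0,-1]]

```text
clock: 16.55
ee_pos: [0.4465, -0.1169, 0.1291]
ee_rot: [0.0, -0.037, 0.999, 0.0]
ft_force: [0.8, 0.3, -1.8]
width: 0.0203
grasp_force: 88.5
```

Run:
```python
from h import *
mv([])
im=robot.snapshot("top");print([((np.array(d["xy"])*S).round(1).tolist(),round(d["confidence"],2)) for d in robot.spot_point("top","handle_end")])
for x in(-30,-35,-40):
  for a in(.4,.6,.8):
    b=np.radians(40)-a;print(x,a,proj("top",sc2w((x,30-55*np.cos(b),105-55*np.sin(b)))).round(1))
cv2.imwrite("pics/c6.png",cv2.resize(im[50:190,260:400,::-1],None,fx=4.2,fy=4.2,interpolation=cv2.INTER_CUBIC))
p,M,s=st()
for g,yaw in(((.491,.3008),17.5),):
    a=np.radians(yaw);Mt=R.from_euler("z",a).as_matrix()@np.diag([-1,1,-1.])
    print((100*M.T@(np.array([*g,.0105])-p)).round(2),np.degrees(R.from_matrix(M.T@Mt).as_rotvec()).round(1))
```

```text
clock 16.55 bend sc [-117.1  -48.8  128.6] F sc [ 0.9  0.3 -1.8] w 0.0203
[]
-30 0.4 [334.3 141.3]
-30 0.6 [335.6 140.1]
-30 0.8 [336.1 138.9]
-35 0.4 [334.4 143.1]
-35 0.6 [335.7 141.9]
-35 0.8 [336.3 140.7]
-40 0.4 [334.6 144.9]
-40 0.6 [335.9 143.8]
-40 0.8 [336.4 142.6]
[-7.2  41.39 11.98] [ -0.1   0.3 -13.3]
```

View pics/c6.png

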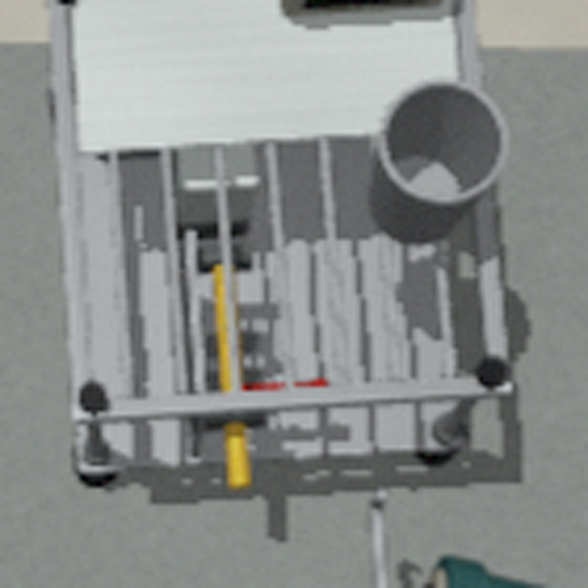

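The crop shows the bolt end drawn out past the front at crop (240,480) and the red handle raised with its ball at (323,383). The cup is where it was. I back away from the bolt, then carry the rod to the mat.

Call:
play_rows:
  plan:
    - [[3,0,-1,0,0,0,-1],[6,1,-2,0,0,0,-1],[7,5,-2,0,0,0,-1],[7,9,-2,0,0,0,-1],[7,13,-2,0,0,0,-1],[7,17,-2,0,0,0,-1],[7,21,-2,0,0,0,-1],[7,25,-2,0,0,0,-1],[6,29,-2,0,0,0,-1],[4,32,-2,0,0,-3,-1]]

```text
clock: 17.48
ee_pos: [0.3803, 0.2017, 0.1461]
ee_rot: [-0.002, -0.065, 0.998, -0.0]
ft_force: [0.6, -0.5, -1.6]
width: 0.0206
grasp_force: 88.6
```

Call:
play_rows:
  plan:
    - [[-3,2.3,0,0,0,-3,-1],[-6.5,4.6,0,0,0,-7,-1],[-9,7,2,0,0,-10.3,-1],[-11.2,9.4,5,0,0,-10.3,-1],[-11.2,9.4,8,0,0,-10.3,-1],[-11.2,9.4,10,0,0,-10.3,-1],[-11.2,9.4,10,0,0,-10.3,-1],[-11.2,9.4,10,0,0,-10.3,-1]]

```text
clock: 18.15
ee_pos: [0.4813, 0.3054, 0.0452]
ee_rot: [-0.002, -0.152, 0.988, -0.001]
ft_force: [0.8, 0.5, 0.0]
width: 0.0201
grasp_force: 88.6
```

Run:
```python
from h import *
mv([])
p,M,s=st();print(p.round(4),M.round(3).tolist())
a=np.radians(17.5);Mt=R.from_euler("z",a).as_matrix()@np.diag([-1,1,-1.])
print((100*M.T@(np.array([.491,.3008,.0105])-p)).round(2),np.degrees(R.from_matrix(M.T@Mt).as_rotvec()).round(1))
```

```text
clock 18.15 bend sc [-55.4 402.2  43.9] F sc [0.8 0.4 0. ] w 0.0201
[0.4813 0.3054 0.0452] [[-0.954, -0.301, -0.004], [-0.301, 0.954, -0.003], [0.005, -0.001, -1.0]]
[-0.8  -0.73  3.47] [-0.1 -0.3  0. ]
```

Call:
play_rows:
  plan:
    - [[-0.8,-0.7,1.5,0,0,0,-1],[-0.8,-0.7,2.7,0,0,0,-1],[-0.8,-0.7,3.1,0,0,0,-1],[-0.8,-0.7,3.3,0,0,0,-1],[-0.8,-0.7,3.4,0,0,0,-1],[-0.8,-0.7,3.4,0,0,0,-1]]

```text
clock: 18.65
ee_pos: [0.4928, 0.3026, 0.0137]
ee_rot: [0.0, -0.152, 0.988, 0.0]
ft_force: [0.4, 0.5, -1.3]
width: 0.0201
grasp_force: 88.6
```

Call:
play_rows:
  plan:
    - [[0,0,0.15,0,0,0,-1],[0,0,0.3,0,0,0,-1],[0,0,0.3,0,0,0,-1]]

```text
clock: 18.9
ee_pos: [0.4929, 0.3023, 0.0103]
ee_rot: [0.0, -0.152, 0.988, 0.0]
ft_force: [0.8, 0.5, -0.8]
width: 0.0205
grasp_force: 88.6
```

Call:
play_rows:
  plan:
    - [[0,0,0.1,0,0,0,-1],[0,0,0.1,0,0,0,-1],[0,0,0.1,0,0,0,-0.3],[0,0,0.1,0,0,0,0],[0,0,0.1,0,0,0,0.5],[0,0,0.1,0,0,0,1],[0,0,0.1,0,0,0,1],[0,0,0.1,0,0,0,1],[0,0,0.1,0,0,0,1]]

```text
clock: 19.65
ee_pos: [0.493, 0.3022, 0.0091]
ee_rot: [-0.0, -0.152, 0.988, -0.0]
ft_force: [0.2, 0.1, 0.5]
width: 0.0851
grasp_force: 0.0
```

Call:
play_rows:
  plan:
    - [[0,0,-3,0,0,0,1],[0,0,-6,0,0,0,1],[0,0,-10,0,0,0,1],[0,0,-14,0,0,0,1],[4,4,-18,0,0,0,1],[8,8,-20,0,0,0,1],[12,11,-20,0,0,0,1],[15,14,-20,0,0,0,1],[18,17,-20,0,0,0,1],[18,17,-20,0,0,0,1]]

```text
clock: 20.48
ee_pos: [0.2777, 0.4061, 0.2092]
ee_rot: [0.001, -0.152, 0.988, 0.0]
ft_force: [-0.0, 1.2, -0.8]
width: 0.0854
grasp_force: 0.0
```

Run:
```python
from h import *
mv([])
im=robot.snapshot("top");cv2.imwrite("pics/end.png",cv2.resize(im[50:340,90:470,::-1],None,fx=2.05,fy=2.05,interpolation=cv2.INTER_CUBIC))
for n in("rod_grip","rod_bend","handle_end","weight","cup","bottle"): print(n,[((np.array(d["xy"])*S).round(1).tolist(),round(d["confidence"],2)) for d in robot.spot_point("top",n)])
```

```text
clock 20.48 bend sc [-251.1  517.3  208.8] F sc [ 0.1  1.2 -0.8] w 0.0854
rod_grip [([196.4, 209.1], 0.8), ([122.9, 165.4], 0.58), ([194.7, 299.6], 0.49)]
rod_bend [([125.4, 204.3], 0.85), ([184.6, 161.2], 0.73), ([159.6, 284.6], 0.7)]
handle_end []
weight [([269.9, 230.5], 0.77)]
cup [([362.0, 94.5], 0.83)]
bottle [([440.6, 182.3], 0.63), ([198.5, 209.0], 0.38)]
```

View pics/end.png

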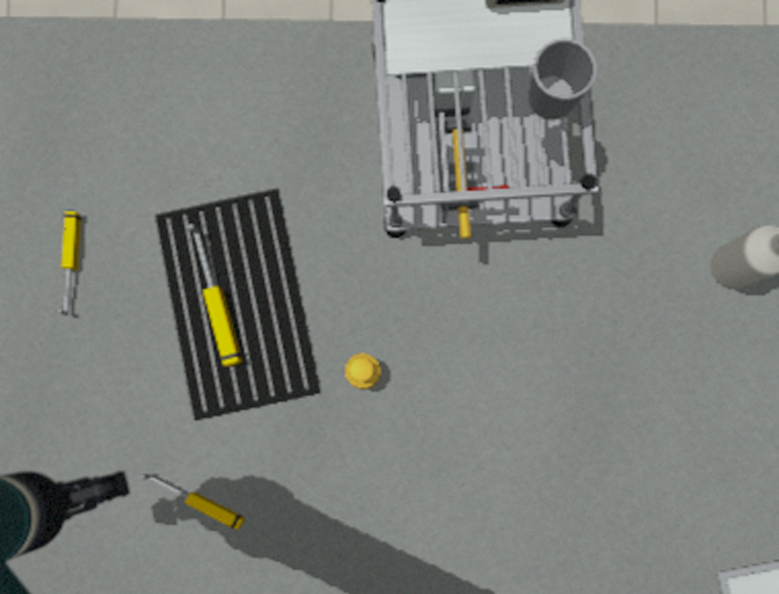

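The final view shows the rod back on the mat (222,325). The bolt is drawn (465,235) with its handle raised (490,188). The cup (562,75), weight (363,370) and bottle (760,260) have not moved, and the arm is clear.

```bash
python3 -c "
from bench import robot;print(robot.job_done())"
```

```text
the job is handed in; nothing more can be done
None
```

The scale is unlocked: with the rod I lifted the handle out of its notch and drew the bolt to its hard stop (peak reading about 11 N), then laid the rod back on the mat. The cup, weight and bottle were not moved, and I handed the job in at about 20 s; no verdict came back.

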